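Load a chocolate slab and slide the printer bed home

ROBOT

A 6-joint arm with a two-finger parallel gripper is mounted at the origin on the work surface. World frame = base frame: x ahead of the robot, y to its left, z up, the work surface at z = 0. Lengths are in m, angles in rad, forces in N, time in s.
With the tool pointing down it reaches from about 0.25 to 0.725 m from the base axis. Payload 4 kg.
Tool frame: the origin (TCP) lies where the fingers leave the gripper's body, on its centre line; the fingertips stand 73 mm ahead of it and the grasp point (between the pads) lies 54 mm ahead of it; z points along the fingers, y is the line along which they close (so a half turn about z gives the same grasp; the last joint's range is limited). The gripper opens to 85 mm and grips with 20 to 120 N. Pads are 22 mm wide; open, the fingers measure 114 mm over their backs; the gripper's body (76 mm by 85 mm) begins 54 mm behind the grasp point. The pads swing forward as they close: fully open they stand 13 mm farther back than shut.
Start: joints at [1.128, 0.241, 0.005, 1.335, 0, 1.571], TCP at [0.214, 0.452, 0.304] pointing down, gripper open.
Joint ranges: [-2.72, 2.72], [-1.05, 1.87], [-1.09, 1.28], [-1.99, 2.15], [-1.42, 1.44], [-3.14, 3.14]. Speed limits (rad/s): [2.79, 2.79, 3.14, 3.14, 3.14, 3.14].

INTERFACE

Orientations are given as a unit quaternion [x, y, z, w].
In Python, from rig import robot, cams, job_done gives the robot as it stands.
- The arm moves only by the tool carry_out, never from a script. Its argument "plan" is text: rows parted by semicolons, each of 5 numbers parted by spaces: the opening, from 0 (shut) to 1 (fully open), then the shift along the world's x, y, z in cm, then the turn about the world's z in degrees. A call has 1 to 5 rows; each row is the pose to reach, as a shift and turn from the pose commanded when the call began; what a row does not reach only later rows make up. A row lasts 1/12 s, in which the tool goes at most 41.7 mm and 7.16 degrees, less where a joint would pass 70% of its speed; a pose out of reach is approached as far as the arm can. A call with a gripper value outside its range is refused whole. The fingers move at their own pace and stop on an object; "squeeze" is the grip in N (left out, the last holds). Time passes only in rows, so rows that repeat a pose let the fingers close. It gives the time, the measured TCP pose, the force, the opening and the grip force at its end, in the units of the state.
- robot.get_state(): the state, without advancing time (a new reading comes with each control period).
- cams.get_image(name): name is "scene" or "top" or "wrist"; returns (picture, depth): 480x640x3 uint8, blue, green, red; 480x640 float32, m along the optical axis (not along the pixel's ray), 0 where there is no reading.
- cams.calibration(name): a dict with "camera_matrix" (3x3 intrinsics, pixels), "cam_to_world" (4x4, takes a point from camera to world coordinates); the wrist camera has in their place "mount" (4x4, takes a point from camera to tool coordinates, whose origin is the TCP and whose axes are the flange's). Camera axes: x right, y up, looking along -z (the intrinsics and any distortion apply to the point x, -y, -z); pixel columns grow to the right and rows downward; lengths in m; the calibration is good to about 2 mm. A picture is of the moment at which its call begins: read the wrist's pose just before it. calibration takes no time and is no camera call.
- job_done(): hands the job in; it is judged then, once.
The state is a dict: "clock": time; "q": joint angles; "joint_velocities": joint speeds; "tau": joint torques, N m; "tool_pos": TCP position; "eef_rot": TCP orientation; "force": force on the tool from outside, world axes, zero at the start; "moment": the same for the moment, N m; "width": finger opening in m; "finger_force": force on a finger pad.
Only numpy, scipy, OpenCV 4.12 (cv2) and the standard library are available. Lean on these libraries where they do the work, as an engineer would, in place of code of your own. Each camera call takes 0.05 s, during which the arm holds its last target. There are 200 camera calls.

TASK

Gently set the plain white chocolate slab flat between the four blue corner brackets on the red food printer's sliding bed, without dropping it. Then slide the bed (it has a black handle bar), without slamming it, fully home against its two rubber stops so that the slab lies under the clear hood, and let go. Leave the other two chocolate slabs and the blue bottle where they are.

Things in the scene. Friction and masses are not known exactly. Their poses are not given: they have to be found in the camera images.
- slab_white: plain cream-white chocolate slab, the one to print: 110 (its x) x 60 (its y) x 16 mm high, 130 g or so, lying flat on the table. Origin: centre of its underside.
- nest (a point): centre of the loading place, on the bed's aluminium top (85 mm above the table); moves with the bed. Four blue L-shaped corner brackets, 10 mm high, 6 mm thick, legs 22 to 25 mm long, leave 120 (point x) x 70 mm (point y) clear between them; the middles of the sides are open. The bed slides home along the point's +y; z is up.
- bed_handle (a point): centre of the bed's black handle bar: a round bar 14 mm in diameter and about 110 mm long, along the point's x, 45 mm above the bed's top on two steel posts 100 mm apart (12 mm thick) at the bed's outer end, 115 mm from the nest towards the nest's -y; moves with the bed.
- bed (a joint): slide of the bed in m: 0 is fully out, 0.18 is fully home (the wide end of the bed meets the two black rubber stops, which stand beside the bed on the printer). Grows as the bed slides in along the nest's +y. It stays where it is left and takes about 3 N to move.
- printer: red food printer, fixed; axes parallel to the nest's. Origin on the table under the slide: the nest is at printer y = -0.10 + joint. Clear hood from y = 60 to 170 mm (top 150 mm high, mouth 73 to 144 mm high), tall red body (270 mm) from y = 170 to 420 mm, both from x = -140 to 200 mm. Low foot 180 mm wide under the slide. Rubber stops' tips: x = -86 and 86, y = -20, z = 78 mm.
- slab_dark: dark-brown chocolate slab, same size as the white one, origin likewise; leave it alone.
- slab_printed: milk-brown chocolate slab with coloured dots already printed on it, same size, origin likewise; leave it alone.
- ink_bottle: blue bottle with a white cap, 60 mm in diameter, 140 mm high; origin at the centre of its underside; leave it alone.
Mind the look-alikes: they are no part of the job. Of the things that look like the slab_white, take the one that is farthest to the robot's right at the start.

How it is judged:
By the outcome, as a careful person would: the job done as asked, in the order asked, and still so for the second after the job is handed in, with the robot touching nothing.
It also fails if it takes over 45 s, if anything falls off the work surface, if the arm or the gripper's body presses on something with over 40 N, if the wrist force passes 120 N, or if a joint passes its speed limit or range.

## Working session

There is one attempt and no reset: what is moved stays moved. The work goes in short steps, Python scripts to look and compute and a tool call to move; the robot and the scene stay as the last step left them, time stands still between calls to the robot, and variables do not carry over. Pictures are saved under pics/ and viewed, at most 10 in all, crops included, and the job is handed in when it is done.

Besides the shell and the picture viewer there is one more tool, called after "Emit:" in YAML: its name, and indented under it one key for each argument. carry_out: Moves the arm, as the interface text tells. Its arguments: {"type":"object","properties":{"plan":{"type":"string"},"squeeze":{"type":"number"}},"required":["plan"]}

```bash
mkdir -p pics; cat > h.py <<'E'
import numpy as np, cv2
from rig import robot, cams, job_done
from scipy.spatial.transform import Rotation as R
def shot(name):
    s=robot.get_state(); im,d=cams.get_image(name); c=cams.calibration(name)
    if 'cam_to_world' in c: T=np.array(c['cam_to_world'])
    else:
        W=np.eye(4); W[:3,:3]=R.from_quat(s['eef_rot']).as_matrix(); W[:3,3]=s['tool_pos']; T=W@np.array(c['mount'])
    return im,d,c,T
def ray(uv,c,T,z):
    K=np.array(c['camera_matrix']); D=c.get('distortion',c.get('dist_coeffs'))
    p=cv2.undistortPoints(np.float64(uv).reshape(-1,1,2),K,None if D is None else np.array(D,float)).reshape(-1,2)
    d=np.c_[p[:,0],-p[:,1],-np.ones(len(p))]@T[:3,:3].T
    o=T[:3,3]; t=(z-o[2])/d[:,2]
    return o+d*t[:,None]
E
python3 - <<'E'
from h import *
for n in('scene','top'):
    im,d,c,T=shot(n); cv2.imwrite(f'pics/{n}0.png',im); np.savez(f'{n}0.npz',im=im,d=d,T=T); print(n,c)
print(robot.get_state())
E
```

```text
scene {'camera_matrix': array([[621.85599894,   0.        , 316.32652264],
       [  0.        , 621.85599894, 246.57278934],
       [  0.        ,   0.        ,   1.        ]]), 'cam_to_world': array([[ 6.17819885e-01, -5.97710169e-01,  5.10921856e-01,
         1.26992420e+00],
       [ 7.86318925e-01,  4.68745441e-01, -4.02467713e-01,
        -6.29194375e-01],
       [ 1.06675386e-03,  6.50400081e-01,  7.59591072e-01,
         1.19269686e+00],
       [ 0.00000000e+00,  0.00000000e+00,  0.00000000e+00,
         1.00000000e+00]])}
top {'camera_matrix': array([[471.27116902,   0.        , 323.54491005],
       [  0.        , 471.27116902, 237.16629929],
       [  0.        ,   0.        ,   1.        ]]), 'cam_to_world': array([[-9.07460679e-02,  9.75829313e-01, -1.98802172e-01,
         3.56720706e-01],
       [-9.95874008e-01, -8.89866828e-02,  1.77857046e-02,
        -5.43967412e-02],
       [-3.34933911e-04,  1.99595899e-01,  9.79878240e-01,
         9.91887207e-01],
       [ 0.00000000e+00,  0.00000000e+00,  0.00000000e+00,
         1.00000000e+00]])}
{'clock': 0.1, 'q': array([1.12802217e+00, 2.41371506e-01, 3.86827395e-03, 1.33518590e+00,
       2.93790550e-05, 1.57079517e+00]), 'joint_velocities': array([ 0.00037198, -0.00069608,  0.00197368, -0.00044746,  0.00133486,
        0.00017697]), 'tau': array([-1.55931502e-03, -3.73137617e+01,  2.53009611e+01,  1.08688461e-02,
       -1.45346949e-04,  1.05575359e-05]), 'tool_pos': array([0.21403848, 0.45140814, 0.30308848]), 'eef_rot': array([ 2.19582411e-01,  9.75593496e-01, -9.20079262e-04, -2.22145613e-04]), 'force': array([ 0.12435071,  0.79711934, -0.83662295]), 'moment': array([-0.01439375, -0.01724   ,  0.01368162]), 'finger_force': 0.0, 'width': 0.08578537219950971}
```

View pics/top0.png

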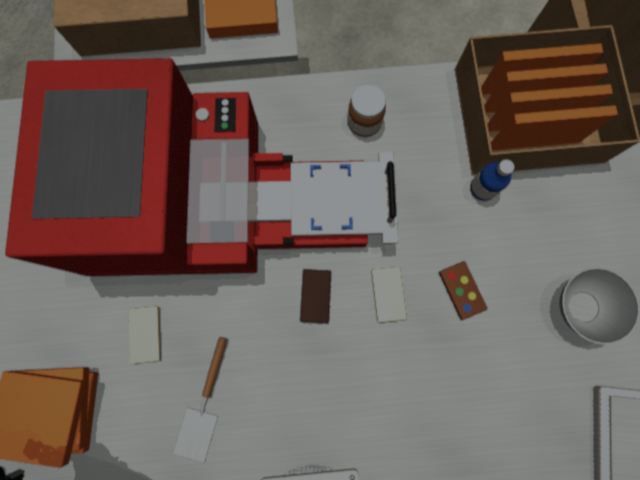

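View pics/scene0.png

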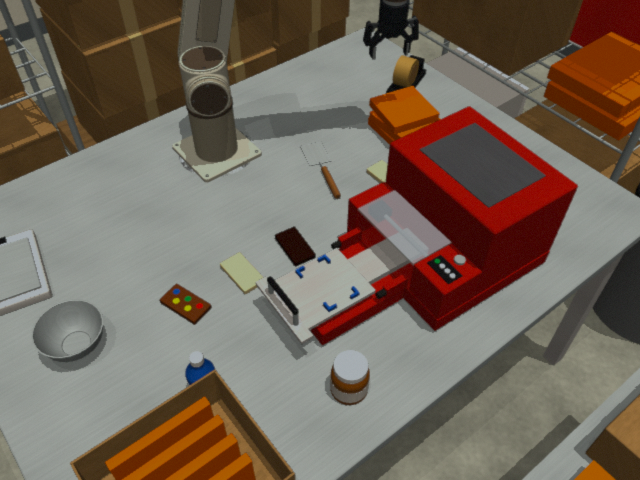

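The top view shows two cream slabs, at (389,294) and (145,334). Image right is the robot's right, so the one to take is (389,294). The nest brackets lie around (331,197) and the handle around (391,190).

```bash
python3 - <<'E'
from h import *
for n in('top','scene'):
    z=np.load(n+'0.npz'); im,d,T=z['im'],z['d'],z['T']; c=cams.calibration(n)
    hsv=cv2.cvtColor(im,cv2.COLOR_BGR2HSV)
    rois=dict(top=((360,255,420,335),(300,155,365,240),(383,150,402,230)),scene=((210,240,270,300),(285,245,370,320),(262,268,302,328)))[n]
    def pts(r,m):
        k=np.zeros_like(m); k[r[1]:r[3],r[0]:r[2]]=m[r[1]:r[3],r[0]:r[2]]; return k
    def big(m): return max(cv2.findContours(m,cv2.RETR_EXTERNAL,cv2.CHAIN_APPROX_NONE)[0],key=cv2.contourArea).reshape(-1,2)
    print(n,'table hsv',hsv[320,340],'slab',hsv[294,389] if n=='top' else hsv[270,240])
    for nm,m,r,zz in(('slab',cv2.inRange(hsv,(15,25,110),(40,255,255)),rois[0],.016),('nest',cv2.inRange(hsv,(100,120,40),(130,255,255)),rois[1],.095),('bar',cv2.inRange(hsv,(0,0,0),(180,255,45)),rois[2],.130)):
        k=pts(r,m)
        p=big(k) if nm!='nest' else np.argwhere(k)[:,::-1]
        w=ray(p,c,T,zz)[:,:2]
        q=cv2.minAreaRect(np.float32(w*1000)); print(nm,len(p),np.round(q[0],1),np.round(q[1],1),round(q[2],1), 'depth z', end=' ')
        uv=np.int32(np.mean(p,0)); dd=d[uv[1],uv[0]]; K=c['camera_matrix']
        P=T@np.array([(uv[0]-K[0,2])/K[0,0]*dd,-(uv[1]-K[1,2])/K[1,1]*dd,-dd,1]); print(np.round(P[:3],4))
E
```

```text
top table hsv [ 60   4 135] slab [ 50  11 145]
slab 156 [ 411.4 -172.8] [120.  50.] 28.3 depth z [ 0.4068 -0.1754  0.0134]
nest 129 [619.4 -92.5] [ 76.7 129.5] 86.1 depth z [ 0.6201 -0.095   0.0872]
bar 117 [ 611.  -205.4] [ 13.7 113. ] 86.1 depth z [ 0.6094 -0.2053  0.1362]
scene table hsv [  2 248 146] slab [ 35  59 173]
slab 96 [ 428.5 -195. ] [112.8  61.6] 0.6 depth z [ 0.4287 -0.1971  0.0179]
nest 208 [625.6 -92.8] [ 83.7 134.7] 86.0 depth z [ 0.6233 -0.0893  0.0879]
bar 77 [ 616.5 -206.8] [ 12.4 113.5] 86.1 depth z [ 0.6222 -0.2101  0.1399]
```

Emit:
carry_out:
  plan: "1 1.2 -3.8 0 1.5; 1 2.4 -7.6 0 3; 1 3.6 -11.4 0 4.5; 1 4.8 -15.2 0 6; 1 6 -19 0 7.5"

```text
clock: 0.52
tool_pos: [0.274, 0.26, 0.3034]
eef_rot: [0.154, 0.988, -0.0, -0.0]
force: [1.4, -0.3, 0.0]
width: 0.0856
finger_force: 0.0
```

Emit:
carry_out:
  plan: "1 1.2 -3.8 0 1.5; 1 2.4 -7.6 0 3; 1 3.6 -11.4 0 4.5; 1 4.8 -15.2 0 6; 1 6 -19 0 7.5"

```text
clock: 0.93
tool_pos: [0.334, 0.0699, 0.3038]
eef_rot: [0.089, 0.996, 0.0, 0.0]
force: [1.2, 0.2, 0.3]
width: 0.085
finger_force: 0.0
```

Emit:
carry_out:
  plan: "1 1.2 -3.8 0 2.5; 1 2.4 -7.6 0 5; 1 3.6 -11.4 0 7; 1 4.8 -15.2 0 9; 1 6 -19 0 11"

```text
clock: 1.35
tool_pos: [0.394, -0.1203, 0.3037]
eef_rot: [-0.006, 1.0, 0.0, -0.0]
force: [0.9, 1.1, 0.2]
width: 0.0854
finger_force: 0.0
```

```bash
python3 - <<'E'
from h import *
c=cams.calibration('wrist'); print(np.round(c['mount'],3), np.round(c['camera_matrix'],1),[k for k in c])
E
```

```text
[[ 0.001  0.96   0.28   0.071]
 [ 1.    -0.001  0.     0.   ]
 [ 0.     0.28  -0.96  -0.069]
 [ 0.     0.     0.     1.   ]] [[355.5   0.  316. ]
 [  0.  355.5 244.1]
 [  0.    0.    1. ]] ['camera_matrix', 'mount']
```

Emit:
carry_out:
  plan: "1 1.5 -3.5 0 0; 1 3 -6.5 0 0; 1 3 -6.5 0 0; 1 3 -6.5 0 0"

```text
clock: 1.68
tool_pos: [0.4242, -0.1846, 0.3029]
eef_rot: [-0.004, 1.0, 0.001, -0.001]
force: [0.4, -0.1, -0.1]
width: 0.0854
finger_force: 0.0
```

```bash
python3 - <<'E'
from h import *
im,d,c,T=shot('wrist'); cv2.imwrite('pics/w1.png',im); np.savez('w1.npz',im=im,d=d,T=T)
E
```

```text
(no output)
```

View pics/w1.png

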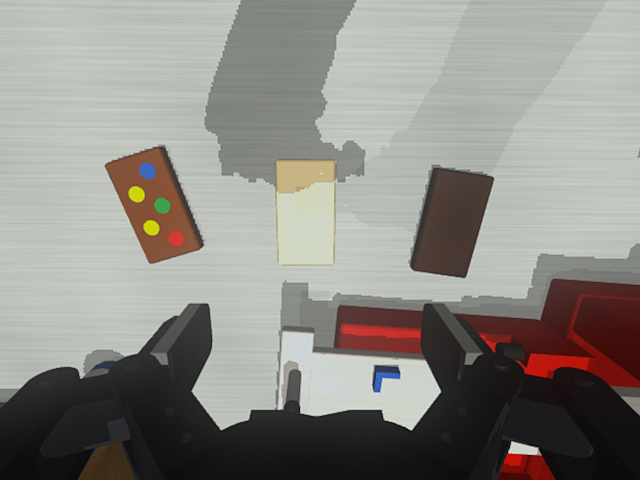

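Wrist view: the white slab is centred near (306,212) with the printed slab to its left and the dark one to its right. One nest bracket shows at (386,378).

```bash
python3 - <<'E'
from h import *
z=np.load('w1.npz'); im,T=z['im'],z['T']; c=cams.calibration('wrist')
hsv=cv2.cvtColor(im,cv2.COLOR_BGR2HSV); m=cv2.inRange(hsv,(10,18,100),(45,255,255)); k=m*0; k[140:290,255:355]=m[140:290,255:355]
p=max(cv2.findContours(k,0,1)[0],key=cv2.contourArea).reshape(-1,2)
for zz in (.016,.0): print(cv2.minAreaRect(np.float32(ray(p,c,T,zz)[:,:2]*1000)))
print(cv2.boundingRect(p))
s=robot.get_state();print(s['tool_pos'],R.from_quat(s['eef_rot']).as_matrix().round(4))
E
```

```text
((424.5975646972656, -194.9034881591797), (109.55450439453125, 59.98414611816406), 0.486656129360199)
((427.81121826171875, -195.35379028320312), (114.4742202758789, 62.67784881591797), 0.48666703701019287)
(275, 159, 61, 107)
[ 0.42375059 -0.18343025  0.30305112] [[-1.     -0.0096 -0.0021]
 [-0.0096  1.      0.0013]
 [ 0.0021  0.0013 -1.    ]]
```

Emit:
carry_out:
  plan: "1 0.1 -1.1 -4 0; 1 0.1 -1.1 -8 0; 1 0.1 -1.1 -12 0; 1 0.1 -1.1 -16 0; 1 0.1 -1.1 -19 0"

```text
clock: 2.15
tool_pos: [0.4233, -0.192, 0.1115]
eef_rot: [-0.007, 1.0, 0.001, -0.001]
force: [0.7, -0.2, -0.8]
width: 0.0856
finger_force: 0.0
```

Emit:
carry_out:
  plan: "1 0 0 -2 0; 1 0 0 -3 0; 1 0 0 -3.7 0; 1 0 0 -4 0; 1 0 0 -4 0"

```text
clock: 2.57
tool_pos: [0.4251, -0.1934, 0.074]
eef_rot: [-0.006, 1.0, 0.0, -0.0]
force: [0.2, -0.5, 0.4]
width: 0.0854
finger_force: 0.0
```

```bash
python3 - <<'E'
from h import *
im,d,c,T=shot('wrist'); cv2.imwrite('pics/w2.png',im)
s=robot.get_state();print(s['tool_pos'],s['force'])
E
```

```text
[ 0.42558638 -0.19379578  0.07454081] [-0.80089061  0.31441384  0.16211584]
```

View pics/w2.png

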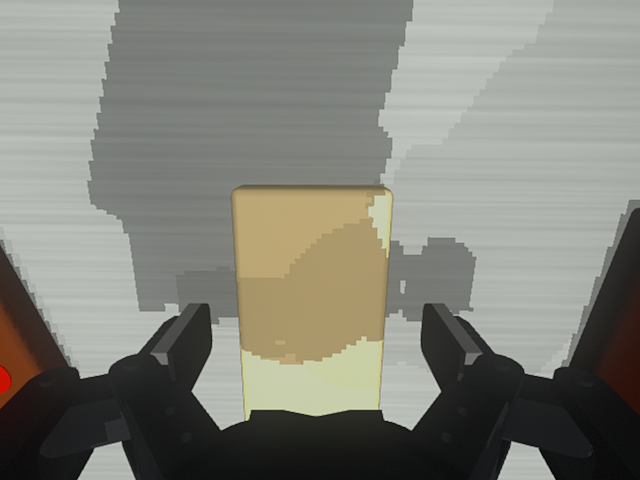

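The slab (columns 232–392) is centred between the open fingers; closing.

Emit:
carry_out:
  plan: "0.6 0 0 0 0; 0.5 0 0 0 0; 0.4 0 0 0 0; 0.3 0 0 0 0; 0.3 0 0 0 0"
  squeeze: 30

```text
clock: 3.03
tool_pos: [0.426, -0.1945, 0.0751]
eef_rot: [-0.005, 1.0, -0.0, 0.001]
force: [-0.7, 0.4, 6.4]
width: 0.0591
finger_force: 32.2
```

Emit:
carry_out:
  plan: "0.3 0 0 0 0; 0.3 0 0 0 0; 0.3 0 0 1 0; 0.3 0 0 3 0; 0.3 0 0 5 0"

```text
clock: 3.45
tool_pos: [0.4243, -0.1939, 0.1239]
eef_rot: [-0.005, 1.0, 0.001, -0.001]
force: [0.0, -0.0, -1.1]
width: 0.059
finger_force: 33.5
```

Emit:
carry_out:
  plan: "0.3 0 0 4 0; 0.3 0 0 8 -1; 0.3 1.5 -0.5 11.5 -2; 0.3 4 -1.5 14 -3; 0.3 7 -2.5 16 -4.4"

```text
clock: 3.87
tool_pos: [0.4954, -0.2196, 0.2878]
eef_rot: [0.034, 0.999, -0.001, 0.002]
force: [1.1, -0.7, -1.6]
width: 0.0592
finger_force: 33.5
```

Emit:
carry_out:
  plan: "0.3 3.5 -1.2 0 0; 0.3 6.5 -2.4 0 0; 0.3 9 -3.1 0 0; 0.3 9 -3.1 0 0; 0.3 9 -3.1 0 0"

```text
clock: 4.28
tool_pos: [0.5857, -0.2504, 0.2821]
eef_rot: [0.033, 0.999, 0.0, -0.001]
force: [-0.6, 0.1, -0.5]
width: 0.0589
finger_force: 33.5
```

```bash
python3 - <<'E'
from h import *
im,d,c,T=shot('wrist'); cv2.imwrite('pics/w3.png',im); np.savez('w3.npz',im=im,d=d,T=T)
s=robot.get_state();print(s['tool_pos'],s['eef_rot'])
hsv=cv2.cvtColor(im,cv2.COLOR_BGR2HSV); m=cv2.inRange(hsv,(100,120,40),(130,255,255))
for q in cv2.findContours(m,0,1)[0]:
    if cv2.contourArea(q)>40: print(cv2.boundingRect(q))
E
```

```text
[ 0.58480737 -0.25010037  0.28267442] [ 3.29255164e-02  9.99456900e-01  4.58185623e-04 -1.26670577e-03]
(533, 324, 32, 24)
(460, 324, 28, 25)
(66, 276, 83, 67)
(564, 187, 31, 30)
(478, 186, 34, 31)
```

View pics/w3.png

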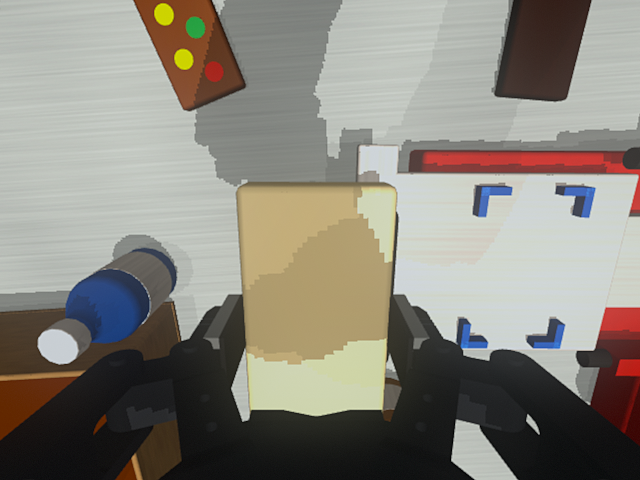

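The wrist view shows all four brackets, around (492,200), (580,202), (472,334) and (549,334). The held slab sits straight in the fingers.

```bash
python3 - <<'E'
from h import *
z=np.load('w3.npz'); im,T=z['im'],z['T']; c=cams.calibration('wrist')
hsv=cv2.cvtColor(im,cv2.COLOR_BGR2HSV); m=cv2.inRange(hsv,(100,120,40),(130,255,255)); m[:,:450]=0
v=hsv[...,2][m>0]; print(np.percentile(v,[5,25,50,75,95]))
t,_=cv2.threshold(v.reshape(-1,1),0,255,cv2.THRESH_OTSU); print('otsu',t)
for nm,mm,zz in(('all',m,.095),('top',m&np.uint8(255*(hsv[...,2]>t)),.095)):
    p=np.argwhere(mm)[:,::-1]; print(nm,len(p),cv2.minAreaRect(np.float32(ray(p,c,T,zz)[:,:2]*1000)))
    for r in((478,186,34,31),(564,187,31,30),(460,324,28,25),(533,324,32,24)):
        q=p[(abs(p[:,0]-r[0]-r[2]/2)<25)&(abs(p[:,1]-r[1]-r[3]/2)<25)]
        w=ray(q,c,T,zz)[:,:2]; a=-np.deg2rad(-3.9); Rm=np.array([[np.cos(a),-np.sin(a)],[np.sin(a),np.cos(a)]]); u=w@Rm.T*1000
        print(u.min(0).round(1),u.max(0).round(1))
# slab far edge
ms=cv2.inRange(hsv,(10,30,90),(45,255,255)); ms[:, :220]=0; ms[:,410:]=0; ms[:150]=0; ms[300:]=0
p=max(cv2.findContours(ms,0,1)[0],key=cv2.contourArea).reshape(-1,2); zt=T[2,3]; s=robot.get_state()
print(cv2.minAreaRect(np.float32(ray(p,c,T,s['tool_pos'][2]-.058)[:,:2]*1000)),s['tool_pos'],R.from_quat(s['eef_rot']).as_euler('xyz',degrees=True))
E
```

```text
[140. 181. 186. 189. 208.]
otsu 164.0
all 1461 ((621.8658447265625, -92.88249969482422), (81.78861236572266, 132.1434783935547), 85.90767669677734)
[560.5 -90.9] [582.5 -69.1]
[561. -31.] [582.2  -9.3]
[670.7 -91.5] [692.7 -69.5]
[670.5 -31.6] [691.6  -9.6]
top 1268 ((621.7384033203125, -92.52010345458984), (81.20109558105469, 130.50758361816406), 85.96440887451172)
[561.3 -90.5] [582.5 -69.1]
[561.7 -30.5] [582.2  -9.3]
[671.6 -90.8] [691.7 -69.5]
[671.4 -30.8] [691.6  -9.6]
((550.7786865234375, -247.58462524414062), (57.560028076171875, 45.42422103881836), 86.26315307617188) [ 0.58480737 -0.25010037  0.28267442] [ 1.79952303e+02 -1.46803844e-01  1.76226389e+02]
```

Emit:
carry_out:
  plan: "0.3 1 4 0 -0.3; 0.3 2 8 0 -0.3; 0.3 3 12 0 -0.3; 0.3 3.8 15 0 -0.3; 0.3 3.8 15.8 0 -0.3"

```text
clock: 4.75
tool_pos: [0.6229, -0.0871, 0.2846]
eef_rot: [0.033, 0.999, 0.001, 0.0]
force: [0.9, -1.1, -2.3]
width: 0.0588
finger_force: 33.5
```

Emit:
carry_out:
  plan: "0.3 0 0 -3 0; 0.3 0 0 -6 0; 0.3 0 0 -8.5 0; 0.3 0 0 -9.6 0; 0.3 0 0 -9.6 0"

```text
clock: 5.17
tool_pos: [0.6203, -0.0923, 0.185]
eef_rot: [0.036, 0.999, 0.0, -0.004]
force: [-0.1, 0.5, -1.4]
width: 0.0589
finger_force: 33.5
```

```bash
python3 - <<'E'
from h import *
im,d,c,T=shot('wrist'); cv2.imwrite('pics/w4.png',im); np.savez('w4.npz',im=im,d=d,T=T)
print(np.mean([ (robot.get_state()['tool_pos']) for _ in range(1)],0),R.from_quat(robot.get_state()['eef_rot']).as_euler('xyz',degrees=True))
E
```

```text
[ 0.62173785 -0.09249412  0.187266  ] [ 1.79995031e+02 -1.78406712e-01  1.75896070e+02]
```

View pics/w4.png

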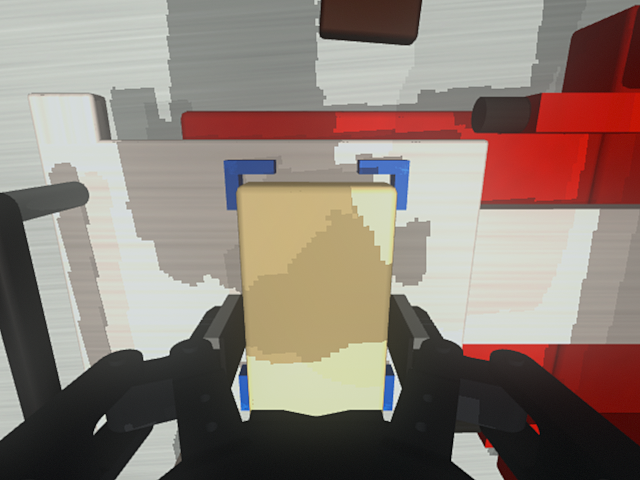

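The slab sits symmetrically between the brackets: the brackets' outer edges are at columns 225 and 409, the slab at 238–396. Lowering gently.

Emit:
carry_out:
  plan: "0.3 0.1 0 -0.8 0; 0.3 0.1 0 -1.5 0; 0.3 0.1 0 -2 0; 0.3 0.1 0 -2.3 0; 0.3 0.1 0 -2.3 0"

```text
clock: 5.63
tool_pos: [0.6239, -0.0922, 0.1643]
eef_rot: [0.036, 0.999, 0.0, -0.001]
force: [0.0, -0.1, -1.0]
width: 0.0591
finger_force: 33.5
```

Emit:
carry_out:
  plan: "0.3 0 0 -0.1 0; 0.3 0 0 -0.2 0; 0.3 0 0 -0.3 0; 0.3 0 0 -0.3 0"

```text
clock: 5.97
tool_pos: [0.6243, -0.0922, 0.1619]
eef_rot: [0.035, 0.999, 0.0, 0.0]
force: [-0.3, 0.5, -1.6]
width: 0.0586
finger_force: 33.5
```

Emit:
carry_out:
  plan: "0.3 0 0 -0.1 0; 0.3 0 0 -0.1 0"

```text
clock: 6.13
tool_pos: [0.6242, -0.0922, 0.1608]
eef_rot: [0.036, 0.999, 0.0, -0.0]
force: [-0.2, -0.6, -0.9]
width: 0.059
finger_force: 33.5
```

Emit:
carry_out:
  plan: "0.3 0 0 -0.1 0; 0.3 0 0 -0.1 0"

```text
clock: 6.3
tool_pos: [0.6243, -0.0922, 0.1602]
eef_rot: [0.036, 0.999, -0.0, 0.0]
force: [-0.6, 1.2, 0.4]
width: 0.0588
finger_force: 33.7
```

Emit:
carry_out:
  plan: "0.3 0 0 -0.05 0; 0.3 0 0 -0.05 0"

```text
clock: 6.47
tool_pos: [0.6243, -0.0922, 0.1602]
eef_rot: [0.036, 0.999, -0.0, 0.0]
force: [-1.5, 0.3, 4.0]
width: 0.0591
finger_force: 34.0
```

Emit:
carry_out:
  plan: "0.3 0 0 -0.05 0; 0.3 0 0 -0.05 0"

```text
clock: 6.63
tool_pos: [0.6243, -0.0922, 0.1601]
eef_rot: [0.036, 0.999, -0.0, 0.001]
force: [-2.5, 1.4, 6.9]
width: 0.0594
finger_force: 34.3
```

Emit:
carry_out:
  plan: "0.72 0 0 0 0; 0.76 0 0 0 0; 0.82 0 0 0 0; 0.9 0 0 0 0; 0.95 0 0 0 0"

```text
clock: 7.05
tool_pos: [0.6242, -0.0922, 0.1586]
eef_rot: [0.036, 0.999, 0.0, -0.0]
force: [-1.3, -0.1, -0.0]
width: 0.0807
finger_force: 0.0
```

Emit:
carry_out:
  plan: "0.95 0 0 0.5 0; 0.95 0 0 2 0; 0.95 0 0 5 0; 0.95 0 0 8 0; 0.95 0 0 11 0"

```text
clock: 7.47
tool_pos: [0.6239, -0.0922, 0.27]
eef_rot: [0.036, 0.999, 0.0, -0.0]
force: [0.4, -0.6, -0.2]
width: 0.0807
finger_force: 0.0
```

Emit:
carry_out:
  plan: "0.9 -0.3 -3.8 0 0; 0.9 -0.6 -7.6 0 0; 0.9 -1 -11.5 0 0; 0.9 -1 -11.5 0 0; 0.9 -1 -11.5 0 0"

```text
clock: 7.88
tool_pos: [0.6137, -0.2097, 0.269]
eef_rot: [0.038, 0.999, 0.0, 0.0]
force: [0.4, -0.5, 0.4]
width: 0.0767
finger_force: 0.0
```

```bash
python3 - <<'E'
from h import *
im,d,c,T=shot('wrist'); cv2.imwrite('pics/w5.png',im)
s=robot.get_state(); print(s['tool_pos'])
hsv=cv2.cvtColor(im,cv2.COLOR_BGR2HSV)
E
```

```text
[ 0.61393294 -0.20811777  0.26891005]
```

View pics/w5.png

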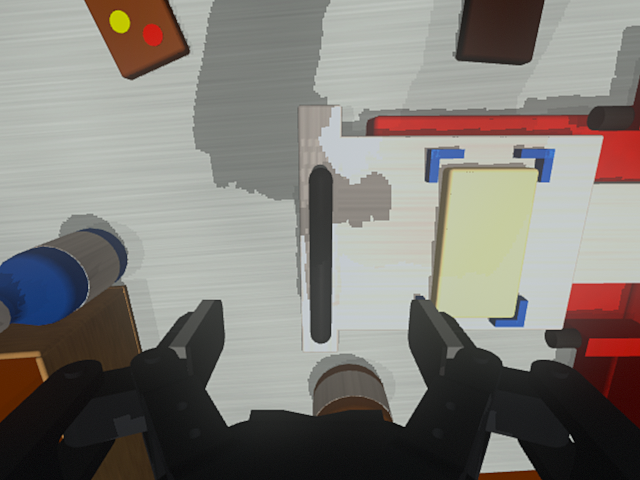

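The slab at (487,243) appears to be inside the brackets, and the bar runs from (320,170) to (320,340) between the fingers. Next I check the slab's fit with numbers.

```bash
python3 - <<'E'
from h import *
im,d,c,T=shot('wrist'); hsv=cv2.cvtColor(im,cv2.COLOR_BGR2HSV)
K=c['camera_matrix']
m=cv2.inRange(hsv,(20,35,100),(45,255,255)); m[:,:405]=0; m[:150]=0; m[345:]=0;m[:,570:]=0
p=max(cv2.findContours(m,0,1)[0],key=cv2.contourArea).reshape(-1,2)
print('slab',cv2.minAreaRect(np.float32(ray(p,c,T,.101)[:,:2]*1000)))
print(ray(cv2.approxPolyDP(p,6,True).reshape(-1,2),c,T,.101).round(4))
m=cv2.inRange(hsv,(100,120,40),(130,255,255)); m[:,:405]=0
p=np.argwhere(m)[:,::-1]; w=ray(p,c,T,.095)[:,:2]; print('nest',cv2.minAreaRect(np.float32(w*1000)))
k=cv2.inRange(hsv,(0,0,0),(180,255,60)); k[:,:306]=0;k[:,336:]=0;k[:160]=0;k[348:]=0
p=max(cv2.findContours(k,0,1)[0],key=cv2.contourArea).reshape(-1,2); print('bar',cv2.minAreaRect(np.float32(ray(p,c,T,.13)[:,:2]*1000)))
# depth-derived slab top heights
zz=[]
for v in (180,210,240,270,300):
  r=[]
  for u in (455,480,505):
    dd=d[v,u]; r.append((T@[(u-K[0,2])/K[0,0]*dd,-(v-K[1,2])/K[1,1]*dd,-dd,1])[2].round(4))
  print(r)
E
```

```text
slab ((621.7808227539062, -94.76393127441406), (62.491493225097656, 108.69853973388672), 85.91068267822266)
[[ 0.5661 -0.1209  0.101 ]
 [ 0.6635 -0.1255  0.101 ]
 [ 0.675  -0.1113  0.101 ]
 [ 0.6781 -0.0685  0.101 ]
 [ 0.5717 -0.0607  0.101 ]]
nest ((621.7180786132812, -92.59994506835938), (81.576904296875, 130.73280334472656), 85.91242980957031)
bar ((614.4567260742188, -206.65687561035156), (13.177918434143066, 113.16304779052734), 85.91887664794922)
[np.float64(0.1007), np.float64(0.1003), np.float64(0.1011)]
[np.float64(0.1015), np.float64(0.1004), np.float64(0.1007)]
[np.float64(0.1004), np.float64(0.0992), np.float64(0.1006)]
[np.float64(0.0999), np.float64(0.1003), np.float64(0.0999)]
[np.float64(0.101), np.float64(0.0993), np.float64(0.1006)]
```

The slab is flat and aligned to the nest. Descending onto the bar.

Emit:
carry_out:
  plan: "0.85 0 0.2 -3 0; 0.85 0 0.2 -6 0; 0.85 0 0.2 -7.8 0; 0.85 0 0.2 -8.5 0; 0.7 0 0.2 -8.5 0"

```text
clock: 8.4
tool_pos: [0.6133, -0.2033, 0.1816]
eef_rot: [0.034, 0.999, 0.001, -0.002]
force: [-0.7, -0.8, -0.2]
width: 0.0624
finger_force: 0.0
```

Emit:
carry_out:
  plan: "0.5 0 0 0 0; 0.35 0 0 0 0; 0.28 0 0 0 0; 0.24 0 0 0 0; 0.22 0 0 0 0"
  squeeze: 20

```text
clock: 8.82
tool_pos: [0.6147, -0.2054, 0.1851]
eef_rot: [0.036, 0.999, -0.0, 0.001]
force: [-0.3, 0.3, -0.1]
width: 0.019
finger_force: 0.0
```

Emit:
carry_out:
  plan: "0.2 0 0 0 0; 0.18 0 0 0 0; 0.16 0 0 0 0; 0.14 0 0 0 0; 0.1 0 0 0 0"

```text
clock: 9.23
tool_pos: [0.6144, -0.206, 0.1846]
eef_rot: [0.036, 0.999, -0.001, 0.001]
force: [-0.6, -2.8, 3.6]
width: 0.0134
finger_force: 19.5
```

Emit:
carry_out:
  plan: "0.1 0.01 0.1 0 0; 0.1 0.02 0.3 0 0; 0.1 0.04 0.6 0 0; 0.1 0.08 1.1 0 0; 0.1 0.12 1.7 0 0"

```text
clock: 9.65
tool_pos: [0.6157, -0.1884, 0.1845]
eef_rot: [0.036, 0.999, -0.0, 0.001]
force: [0.6, -3.0, 5.6]
width: 0.0135
finger_force: 19.7
```

Emit:
carry_out:
  plan: "0.1 0.05 0.7 0 0; 0.1 0.1 1.4 0 0; 0.1 0.15 2.1 0 0; 0.1 0.2 2.8 0 0; 0.1 0.25 3.5 0 0"

```text
clock: 10.07
tool_pos: [0.6182, -0.1528, 0.1845]
eef_rot: [0.035, 0.999, -0.0, 0.001]
force: [0.1, -3.5, 5.0]
width: 0.0133
finger_force: 19.7
```

Emit:
carry_out:
  plan: "0.1 0.05 0.7 0 0; 0.1 0.1 1.4 0 0; 0.1 0.15 2.1 0 0; 0.1 0.2 2.8 0 0; 0.1 0.25 3.5 0 0"

```text
clock: 10.48
tool_pos: [0.6207, -0.1178, 0.1845]
eef_rot: [0.035, 0.999, -0.0, 0.001]
force: [0.0, -3.7, 5.1]
width: 0.0131
finger_force: 19.7
```

Emit:
carry_out:
  plan: "0.1 0.05 0.7 0 0; 0.1 0.1 1.4 0 0; 0.1 0.15 2.1 0 0; 0.1 0.2 2.8 0 0; 0.1 0.25 3.5 0 0"

```text
clock: 10.9
tool_pos: [0.6233, -0.0828, 0.1845]
eef_rot: [0.035, 0.999, -0.0, 0.001]
force: [0.3, -4.0, 4.8]
width: 0.0131
finger_force: 19.7
```

Emit:
carry_out:
  plan: "0.1 0.05 0.7 0 0; 0.1 0.1 1.4 0 0; 0.1 0.15 2.1 0 0; 0.1 0.2 2.8 0 0; 0.1 0.25 3.4 0 0"

```text
clock: 11.32
tool_pos: [0.6257, -0.0486, 0.1845]
eef_rot: [0.035, 0.999, -0.0, 0.001]
force: [-0.6, -4.4, 5.5]
width: 0.0132
finger_force: 19.8
```

Emit:
carry_out:
  plan: "0.1 0.03 0.4 0 0; 0.1 0.05 0.7 0 0; 0.1 0.07 1 0 0; 0.1 0.09 1.2 0 0; 0.1 0.1 1.4 0 0"

```text
clock: 11.73
tool_pos: [0.6267, -0.0347, 0.1845]
eef_rot: [0.035, 0.999, -0.0, 0.001]
force: [0.4, -2.7, 4.9]
width: 0.0133
finger_force: 19.8
```

Emit:
carry_out:
  plan: "0.1 0.01 0.15 0 0; 0.1 0.02 0.3 0 0; 0.1 0.03 0.45 0 0; 0.1 0.04 0.6 0 0; 0.1 0.05 0.7 0 0"

```text
clock: 12.15
tool_pos: [0.6269, -0.0307, 0.1845]
eef_rot: [0.036, 0.999, -0.003, 0.0]
force: [-1.0, -13.2, 5.2]
width: 0.0133
finger_force: 20.1
```

Emit:
carry_out:
  plan: "0.1 0 0.1 0 0; 0.1 0 0.2 0 0; 0.1 0 0.2 0 0; 0.1 0 0.2 0 0"

```text
clock: 12.48
tool_pos: [0.627, -0.0305, 0.1845]
eef_rot: [0.037, 0.999, -0.005, 0.001]
force: [-0.2, -15.5, 5.8]
width: 0.0134
finger_force: 20.1
```

```bash
python3 - <<'E'
from h import *
im,d,c,T=shot('top'); im2=shot('scene')[0]
cv2.imwrite('pics/t6.png',np.hstack([cv2.resize(im[130:280,180:330],None,fx=2.6,fy=2.6),cv2.resize(im2[170:320,280:430],None,fx=2.6,fy=2.6)]))
s=robot.get_state();print(s['tool_pos'],s['force'])
E
```

```text
[ 0.62694654 -0.03054929  0.18454805] [ -0.60312928 -15.16309063   5.38730181]
```

View pics/t6.png

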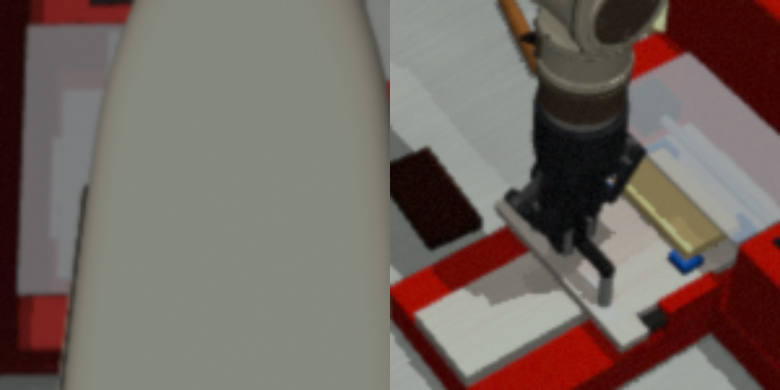

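Emit:
carry_out:
  plan: "0.1 0 0.2 0 0; 0.1 0 0.4 0 0; 0.1 0 0.4 0 0; 0.1 0 0.4 0 0"

```text
clock: 12.92
tool_pos: [0.627, -0.03, 0.1845]
eef_rot: [0.039, 0.999, -0.008, 0.001]
force: [1.0, -25.3, 5.4]
width: 0.0133
finger_force: 20.7
```

Emit:
carry_out:
  plan: "0.1 0 -0.3 0 0; 0.1 0 -0.6 0 0; 0.1 0 -0.8 0 0; 0.1 0 -0.8 0 0"

```text
clock: 13.25
tool_pos: [0.627, -0.0312, 0.1845]
eef_rot: [0.036, 0.999, -0.001, 0.0]
force: [-1.1, -5.6, 5.6]
width: 0.0133
finger_force: 20.2
```

Emit:
carry_out:
  plan: "0.2 0 0 0 0; 0.3 0 0 0 0; 0.4 0 0 0 0; 0.5 0 0 0 0; 0.5 0 0 0 0"

```text
clock: 13.67
tool_pos: [0.6266, -0.0295, 0.1833]
eef_rot: [0.035, 0.999, 0.0, -0.001]
force: [-0.6, -0.7, 0.3]
width: 0.0427
finger_force: 0.0
```

Emit:
carry_out:
  plan: "0.5 0 0 1.5 0; 0.5 0 0 5 0; 0.5 0 0 9 0; 0.5 -1 -3 12 0; 0.5 -3 -6 14 0"

```text
clock: 14.08
tool_pos: [0.5996, -0.0879, 0.3262]
eef_rot: [0.033, 0.999, -0.0, 0.003]
force: [0.1, -0.5, 0.2]
width: 0.0427
finger_force: 0.0
```

Emit:
carry_out:
  plan: "0.5 -2 -3 0 0; 0.5 -4 -6 0 0; 0.5 -6 -9 0 0; 0.5 -8 -12 0 0; 0.5 -10 -15 0 0"

```text
clock: 14.5
tool_pos: [0.4965, -0.24, 0.3232]
eef_rot: [0.035, 0.999, 0.0, 0.0]
force: [0.5, -0.9, 0.2]
width: 0.0424
finger_force: 0.0
```

Emit:
carry_out:
  plan: "0.5 -2 -3 0 0; 0.5 -4 -6 0 0; 0.5 -6 -9 0 0; 0.5 -8 -10 0 0; 0.5 -8 -10 0 0"

```text
clock: 14.92
tool_pos: [0.4144, -0.3414, 0.3231]
eef_rot: [0.038, 0.999, 0.0, -0.001]
force: [0.8, 0.9, 0.3]
width: 0.0424
finger_force: 0.0
```

```bash
python3 - <<'E'
from h import *
im,d,c,T=shot('top'); im2,_,c2,T2=shot('scene')
cv2.imwrite('pics/t7.png',np.hstack([cv2.resize(im[130:280,180:330],None,fx=2.6,fy=2.6),cv2.resize(im2[170:320,280:430],None,fx=2.6,fy=2.6)]))
for n,i,cc,TT,(x0,y0,x1,y1) in(('top',im,c,T,(275,140,330,240)),('scene',im2,c2,T2,(320,215,380,285))):
    k=cv2.inRange(cv2.cvtColor(i,cv2.COLOR_BGR2HSV),(0,0,0),(180,255,50)); m=k*0; m[y0:y1,x0:x1]=k[y0:y1,x0:x1]
    for p in cv2.findContours(m,0,1)[0]:
        if cv2.contourArea(p)>25: print(n,cv2.boundingRect(p),cv2.minAreaRect(np.float32(ray(p.reshape(-1,2),cc,TT,.13)[:,:2]*1000)))
s=robot.get_state();print(s['tool_pos'],s['force'])
E
```

```text
top (296, 164, 7, 59) ((621.9530029296875, -31.087928771972656), (10.706746101379395, 115.00341033935547), 86.70026397705078)
top (283, 156, 9, 6) ((692.4754028320312, -13.8428373336792), (15.51095199584961, 10.206275939941406), 84.78622436523438)
scene (333, 241, 33, 36) ((627.4030151367188, -30.953319549560547), (18.126625061035156, 114.97652435302734), 82.81822967529297)
[ 0.41706871 -0.33953648  0.32321757] [ 0.55242064 -0.96352566 -0.48706609]
```

View pics/t7.png

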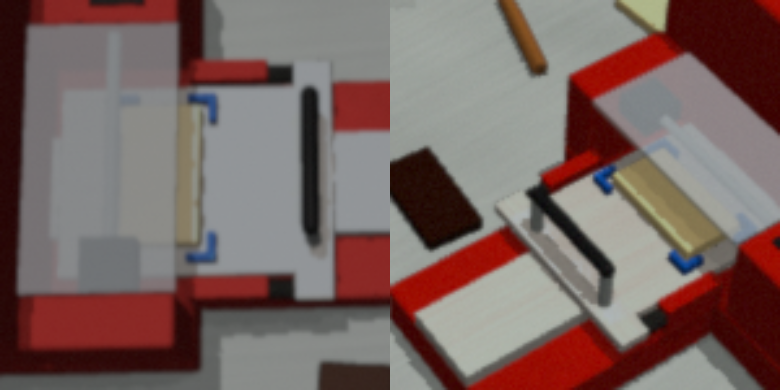

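The bed's wide end touches both rubber stops. The slab lies flat inside the brackets at the hood, and the robot is clear of everything.

```bash
python3 -c "
from rig import job_done
print(job_done())"
```

```text
the job is handed in; nothing more can be done
None
```

The plain white slab lies flat between the four blue brackets, the bed is home against both rubber stops and released, and I handed the job in at about 15 s; the measured bed travel was about 176 mm rather than 180 mm, but it moved no further under a 25 N push.

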